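# Refit the cell of the bench lamp

## Robot

A 6-joint arm with a two-finger parallel gripper is mounted at the origin on the work surface. World frame = base frame: x ahead of the robot, y to its left, z up, the work surface at z = 0. Lengths are in m, angles in rad, forces in N, time in s.
With the tool pointing down it reaches from about 0.25 to 0.775 m from the base axis. Payload 4 kg.
Tool frame: the origin (TCP) lies at the very end of the fingers, on their centre line; the grasp point (between the pads) lies 19 mm behind it (bot.grip_depth is the distance from the TCP to the grasp point, in m); z points along the fingers, y is the direction in which the jaws open and shut (so a half turn about z gives the same grasp; the last joint's range is limited). The gripper opens to 94 mm and grips with 3 to 60 N. Pads are 16 mm wide; open, the fingers measure 119 mm over their backs; the gripper's body (75 mm by 177 mm) begins 78 mm behind the grasp point.
Start: joints at [-1.383, 0.087, 1.371, -0, 1.684, -0.103], TCP at [0.158, -0.527, 0.206] pointing down, gripper open.
Joint ranges: [-3.1, 3.1], [-0.76, 2.03], [0.27, 2.55], [-1.08, 4.22], [0.17, 2.65], [-2.57, 2.57]. Speed limits (rad/s): [2.79, 2.79, 3.14, 3.14, 3.14, 3.14].

## Interface

Orientations are given as [roll, pitch, yaw] about the fixed x, y, z axes, in that order (R = Rz(yaw) Ry(pitch) Rx(roll)).
In Python, from bench import bot, gripper_open, close_gripper, ik, viewer, job, models, monitor gives the robot as it stands. The module is installed in compiled form; this text tells all that it offers. Calls block until the motion is done:
- bot.move_to(position, orientation): joint-space move of the TCP to a pose.
- bot.servo_line(position, max_speed=0.15, frame=None, f_stop=None): straight line of the TCP; frame=None keeps the orientation; max_speed is the mean speed in m/s. With f_stop (N) it stops when the force on the tool has changed by that much, and returns True; else False.
- bot.set_joints(angles): joint-space move.
- gripper_open() and close_gripper(strength=None): open the fingers fully, or close them until they stop; strength is the grip in N (None keeps the last).
- bot.hold(seconds).
- ik(position, orientation): joint angles nearest the present ones, or None.
- viewer.read_camera(name): name is "scene" or "top" or "wrist"; returns a dict with "img" (420x560x3 uint8, red, green, blue), "fx", "fy", "cx", "cy" (pixels), "R" (3x3) and "t" (3): a world point X has camera coordinates R X + t; the wrist camera has in their place "hand_eye" (4x4, takes a point from camera to tool coordinates, whose origin is the TCP and whose axes are the flange's). Camera axes: x right, y down, z forward; pixel columns grow to the right and rows downward; lengths in m; the calibration is good to about 2 mm. A picture is of the moment at which its call begins: read the wrist's pose just before it. There is no depth.
A pose or a line that the arm cannot do raises bot.IKError and nothing moves.
- job.close_job(): hands the job in, once; it reports no verdict.
Trained networks look in a picture, given as the dict that the camera call returned (one of the last four; its "shot" number tells which), for a name from the list of things; names that differ only in an ending like _2 or _b are one class to them, and where a whole thing is asked for, a point or a joint stands for the part that bears it (a point fixed in the world has none). Each returns a list of dicts, best first, with "p" (0 to 1); they miss things now and then, are a little off and sometimes report something else, mostly with a low value. They report only what shows in the picture. A call takes as long as a camera call. They do not tell look-alikes from the thing itself.
- models.boxes_of(name, picture): "location" ([x, y, z] in m, in world coordinates, good to about 4 mm: the middle of the surface that is visible of it).
- models.outline_of(name, picture): "region" (420x560 bool, what is visible of it).
- models.place_of(name, picture): "location" ([x, y, z] in m, in world coordinates, good to about 4 mm: a listed point, or the origin of a listed thing).
Readings, each from a call of its own:
- monitor.read_t(): time.
- monitor.read_joint_positions(): joint angles.
- monitor.read_joint_vel(): joint speeds.
- monitor.read_joint_torque(): joint torques, N m.
- monitor.read_tcp_pos(): TCP position.
- monitor.read_eef_rot(): TCP orientation.
- monitor.read_wrist_force(): force on the tool from outside, world axes, zero at the start.
- monitor.read_moment(): the same for the moment, N m.
- monitor.read_grip_width(): finger opening in m.
Only numpy, scipy, OpenCV 4.12 (cv2) and the standard library are available. Lean on these libraries where they do the work, as an engineer would, in place of code of your own. Each camera call takes 0.05 s, during which the arm holds its last target.

## Task

Take the longer of the two cells from its rest and fit it into the tray of the bench lamp: flat end against the coil spring, then roll the nub end down past the retaining lip, so that it lies flat in the tray with the nub against the end wall under the lip, held by the spring. Do not press the spring solid, leave the shorter cell in its rest, and do not disturb the loose tools lying about.

Things in the scene. Friction and masses are not known exactly. Their poses are not given: they have to be found in the camera images.
- cell_center (a point): Centre of the longer cell: a plain grey cylinder 22 mm across, 70 mm long overall, 55 to 90 g. Its x axis runs along it from the flat end (x = -35) to the nub, a steel button 8 mm across and 2.5 mm high that ends at x = +35. It lies level in one of two alike rests, its axis 30 mm above the bench.
- cell_nub (a point): End of the longer cell's nub, on the cell's axis (35 mm from its centre).
- short_center (a point): Centre of the shorter cell, 22 mm across and only 50 mm long, lying in the other, alike rest; it does not fit the lamp and stays where it is.
- cell: The longer cell as a body; its origin and axes are those of cell_center.
- rest_a_mid (a point): Middle of the longer cell's rest, 19 mm above the bench (under the cell). Black plastic base 86 (x) x 44 x 6 mm; two saddles, each 10 mm long in x and 30 mm wide, up to 28 mm above the bench, centred at x = +-24. Between them 38 mm are free for fingers down to 6 mm above the bench.
- lamp: Bench lamp, fixed: grey base plate x -112..+138, y -65..+65 mm, 12 mm thick. Origin on the bench; z up; x is the long axis of its white cell tray, from spring end to lip end. The tray (spring and lip with it) is clamped anywhere from 14 mm back to 14 mm forward along x; this shift is NOT in the measured poses: feel or look for it. In y the tray is centred.
- lamp_stem (a point): The lamp's stem, 10 mm thick, 100 mm up; the stem stands at x = +115, y = +45 mm of the lamp; its small round head (68 mm) hangs about 200 mm up, outward of it, at about x = +160, y = +100.
- tray_seat (a point): Where the seated cell's centre belongs when the tray shift is 0 (add the shift to x), 41 mm above the bench, axes as the lamp. The tray floor is a rib 14 mm wide, top 30 mm above the bench. Cheeks 4 mm thick, inner faces at y = +-12.5: x -53..-29 from here, top 46 mm above the bench, and x +27..+35, top 40 mm; between them the sides are open for fingers down to 16 mm above the bench.
- tray_lip (a point): Upper inner edge of the retaining lip at tray shift 0 (add the shift to x): 57.5 mm above the bench, axes as the lamp. The lip is a tongue 16 mm wide (narrower than the cell), 4 mm thick (underside 53.5 mm above the bench) and juts 6 mm over the cell from the end wall (face 6 mm further along x). The cell cannot go in level: tilt it 25 to 30 degrees, flat end low.
- tray_plate (a point): Centre of the unloaded spring plate's face at tray shift 0 (add the shift to x), 41 mm above the bench, axes as the lamp. A round steel plate 18 mm across facing +x on a coil spring; it yields along -x. The spring's housing starts 23 mm behind (-x), 24 mm long, 33 mm wide, top 52 mm above the bench.
- spring (a joint): How far the spring plate is pushed in (m): 0 unloaded, 0.005 with the cell seated, 0.020 solid. Force 3 N at the start of travel, rising 0.5 N per mm (about 10 N at 14 mm). Rolling the cell past the lip needs it kept in by some 12.5 mm until the cell lies level; by 19 mm is too far.
- die: Loose steel rivet die, a stepped round piece 32 mm across and 40 mm high, standing on the bench; origin under its centre.
- hammer: Loose hammer lying on the bench at the side.
- awl: Loose awl (screwdriver-like) lying on the cutting mat at the side.
Not all that is in view belongs to the job. Leave any brown look-alike of the cell alone.

How it is judged:
On the way, in this order (a step that is already met when the one before it is completed fails the run):
1. the longer cell is lifted out of its rest (height (world z) of cell_center above 0.06 m and distance of cell_center from where it was at the start of the episode above 0.03 m), for 0.1 s.
2. the cell's flat end pushes the spring in by more than 8 mm (value of joint spring above 0.008 m and distance between cell_center and lamp below 0.09 m), for 0.1 s.
At the end, for the whole second after the job is handed in: The longer cell lies at rest in the lamp's tray: centre 38 to 44 mm above the bench and within 4 mm of the tray's centre line, axis within 0.1 rad of the tray's, nub at the lip end and 37 to 45 mm above the bench, the spring held in by 3 to 7.5 mm (value of joint spring between 0.003 and 0.0075 m and z of cell_center in the frame of lamp between 0.038 and 0.044 m and y of cell_center in the frame of lamp between -0.004 and 0.004 m and x of cell_nub in the frame of lamp above 0.02 m and z of cell_nub in the frame of lamp between 0.037 and 0.045 m and angle between the x axis of cell_center and the x axis of lamp, either way round below 0.1 rad and linear speed of cell below 0.01 m/s); the robot touches nothing.
It fails at once if the spring is pressed solid (in by more than 19 mm) (value of joint spring above 0.019 m).
It fails at once if the shorter cell is moved by more than 20 mm (distance of short_center from where it was at the start of the episode above 0.02 m).
It fails at once if the die, hammer or awl is moved by more than 30 mm (distance of any of die, hammer, awl from where it was at the start of the episode above 0.03 m).
It also fails if it takes over 72 s, if anything falls off the work surface, if the arm or the gripper's body presses on something with over 40 N, if the wrist force passes 120 N, or if a joint passes its speed limit or range.

## Working session

There is one attempt and no reset: what is moved stays moved. The work goes in short steps, each a Python script; the robot and the scene stay as the last script left them, time stands still between calls to the robot, and variables do not carry over. Pictures are saved under pics/ and viewed, and the job is handed in when it is done.

```bash
mkdir -p pics; ls; python3 - <<'E'
from bench import bot, viewer, models, monitor
import cv2
for n in ["scene","top","wrist"]:
    p=viewer.read_camera(n)
    cv2.imwrite(f"pics/{n}0.png",p["img"][:,:,::-1])
    print(n,p["fx"],p["cx"],p["cy"],p.get("R"),p.get("t"),p.get("hand_eye"))
    if n!="wrist":
        for k in ["cell_center","cell_nub","short_center","rest_a_mid","lamp","lamp_stem","tray_seat","tray_lip","tray_plate","die","hammer","awl"]:
            r=models.place_of(k,p)
            print(k,[(x["p"].__round__(2),[round(float(v),4) for v in x["location"]]) for x in r])
print(monitor.read_t())
E
```

```text
pics
scene 411.78292732700777 284.23905633517796 215.81721268546272 [[ 0.88964534  0.45640025 -0.01516525]
 [ 0.29577301 -0.60120663 -0.74234016]
 [-0.34792168  0.655934   -0.66985155]] [-0.42271076 -0.13623525  1.38034207] None
cell_center [(0.64, [0.5337, 0.1178, 0.0275]), (0.51, [0.654, 0.1392, 0.0114]), (0.41, [0.3901, 0.2927, 0.0097])]
cell_nub [(0.47, [0.3824, 0.3266, 0.0109]), (0.41, [0.6403, 0.1716, 0.0112])]
short_center [(0.61, [0.5557, 0.2968, 0.0319]), (0.36, [0.5697, 0.1207, 0.0329])]
rest_a_mid [(0.75, [0.5377, 0.1194, 0.0192]), (0.57, [0.5327, 0.119, 0.028]), (0.2, [0.5483, -0.1351, 0.0404])]
lamp [(0.62, [0.5437, -0.134, 0.0015])]
lamp_stem [(0.85, [0.6355, -0.0472, 0.1028]), (0.43, [0.533, 0.1195, 0.0291])]
tray_seat [(0.72, [0.5511, -0.1355, 0.0408])]
tray_lip [(0.56, [0.574, -0.118, 0.0637]), (0.4, [0.5436, -0.1372, -0.0005])]
tray_plate [(0.84, [0.5215, -0.1409, 0.0407])]
die [(0.69, [0.5365, 0.1177, 0.0184]), (0.52, [0.4106, 0.0164, -0.0012])]
hammer [(0.85, [0.3645, -0.4156, 0.0009])]
awl [(0.82, [0.5514, -0.5028, 0.003]), (0.58, [0.3646, -0.4164, 0.0016])]
top 
[... 725 characters left out ...]
at [(0.8, [0.5455, -0.1345, 0.0437])]
tray_lip [(0.82, [0.5722, -0.1284, 0.0597]), (0.62, [0.5332, 0.1218, 0.0283])]
tray_plate [(0.79, [0.5154, -0.1449, 0.0389]), (0.64, [0.6301, -0.05, 0.0967]), (0.38, [0.5562, 0.2949, 0.0273])]
die [(0.53, [0.4079, 0.0113, -0.0025])]
hammer [(0.62, [0.361, -0.4195, -0.0007])]
awl [(0.96, [0.5493, -0.5007, 0.0042])]
wrist 371.97389731085804 291.74511593087897 217.96750392124912 None None [[-5.39413768e-04 -9.67434051e-01 -2.53122630e-01  7.40298459e-02]
 [ 9.99999847e-01 -5.53547581e-04 -1.53795286e-05  3.30740882e-04]
 [-1.25236740e-04 -2.53122599e-01  9.67434201e-01 -1.80375698e-01]
 [ 0.00000000e+00  0.00000000e+00  0.00000000e+00  1.00000000e+00]]
1.35
```

View pics/scene0.png

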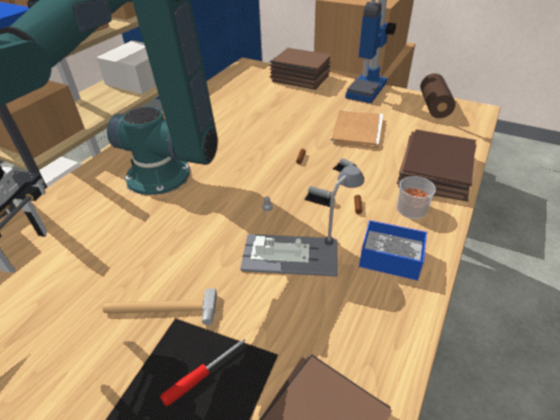

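View pics/top0.png

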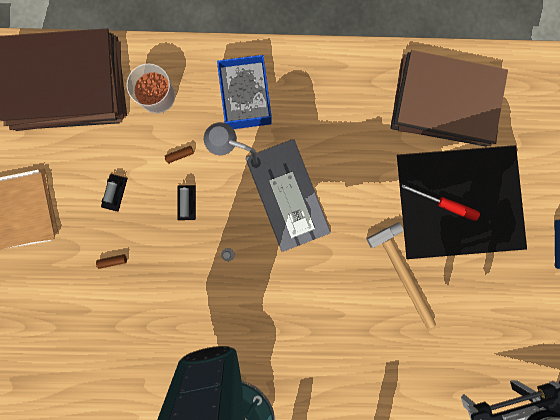

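The longer-cell candidates in the top view are the rest at (186,202), the rest at (113,192), and brown look-alikes at (180,154) and (112,261). By apparent length the cell at (186,202) is the longer one. I'll check it with a wrist close-up, then look at the lamp.

```bash
cat > h.py <<'E'
from bench import bot, gripper_open, close_gripper, ik, viewer, job, models, monitor
import numpy as np, cv2
from scipy.spatial.transform import Rotation as Ro
def shot(name,fn):
    if name=="wrist":
        P=np.array(monitor.read_tcp_pos()); e=monitor.read_eef_rot(); 
        p=viewer.read_camera(name)
        T=np.eye(4);T[:3,:3]=Ro.from_euler('xyz',e).as_matrix();T[:3,3]=P
        T=T@np.array(p["hand_eye"]); p["C"]=T[:3,3]; p["W"]=T[:3,:3]
    else:
        p=viewer.read_camera(name); R=np.array(p["R"]);p["W"]=R.T;p["C"]=-R.T@np.array(p["t"])
    cv2.imwrite("pics/"+fn+".png",p["img"][:,:,::-1])
    np.savez("pics/"+fn+".npz",**{k:p[k] for k in("W","C","fx","fy","cx","cy","img")})
    return p
def px2w(p,u,v,z):
    d=p["W"]@np.array([(u-p["cx"])/p["fx"],(v-p["cy"])/p["fy"],1]); s=(z-p["C"][2])/d[2]
    return p["C"]+s*d
def w2px(p,X):
    c=p["W"].T@(np.array(X)-p["C"]); return np.array([p["fx"]*c[0]/c[2]+p["cx"],p["fy"]*c[1]/c[2]+p["cy"]])
def crop(fn,out,u0,u1,v0,v1,s):
    im=cv2.imread("pics/"+fn+".png")[v0:v1,u0:u1]
    cv2.imwrite("pics/"+out+".png",cv2.resize(im,None,fx=s,fy=s,interpolation=cv2.INTER_CUBIC))
E
python3 - <<'E'
from h import *
print(monitor.read_eef_rot(), monitor.read_tcp_pos())
crop("top0","top0c",80,360,130,270,2.8)
for yaw in np.arange(-3.1,3.2,0.4):
    print(round(yaw,2),ik([0.535,0.15,0.15],[np.pi,0,yaw]),ik([0.53,-0.14,0.15],[np.pi,0,yaw]))
E
```

```text
[ 3.14153191e+00 -1.43920174e-06  2.90764544e-01] [ 0.15767723 -0.52692152  0.20550834]
-3.1 [ 0.17131202  0.1169338   1.448261    0.          1.57639785 -1.44107696] [-0.36168754  0.10050324  1.4662916   0.          1.57479781 -1.97407652]
-2.7 [ 0.17131202  0.1169338   1.448261    0.          1.57639785 -1.84107696] [-0.36168754  0.10050324  1.4662916   0.          1.57479781 -2.37407652]
-2.3 [ 0.17131202  0.1169338   1.448261    0.          1.57639785 -2.24107696] None
-1.9 None None
-1.5 None None
-1.1 None [-3.61687544e-01  1.00503238e-01  1.46629160e+00 -4.44089210e-16
  1.57479781e+00  2.30910878e+00]
-0.7 [ 1.71312022e-01  1.16933804e-01  1.44826100e+00 -4.44089210e-16
  1.57639785e+00  2.44210835e+00] [-3.61687544e-01  1.00503238e-01  1.46629160e+00 -4.44089210e-16
  1.57479781e+00  1.90910878e+00]
-0.3 [ 1.71312022e-01  1.16933804e-01  1.44826100e+00 -4.44089210e-16
  1.57639785e+00  2.04210835e+00] [-3.61687544e-01  1.00503238e-01  1.46629160e+00 -4.44089210e-16
  1.57479781e+00  1.50910878e+00]
0.1 [ 1.71312022e-01  1.16933804e-01  1.44826100e+00 -4.44089210e-16
  1.5763
[... 638 characters left out ...]
168754  0.10050324  1.4662916   0.          1.57479781 -0.09089122]
1.7 [ 1.71312022e-01  1.16933804e-01  1.44826100e+00 -4.44089210e-16
  1.57639785e+00  4.21083492e-02] [-0.36168754  0.10050324  1.4662916   0.          1.57479781 -0.49089122]
2.1 [ 0.17131202  0.1169338   1.448261    0.          1.57639785 -0.35789165] [-0.36168754  0.10050324  1.4662916   0.          1.57479781 -0.89089122]
2.5 [ 0.17131202  0.1169338   1.448261    0.          1.57639785 -0.75789165] [-0.36168754  0.10050324  1.4662916   0.          1.57479781 -1.29089122]
2.9 [ 0.17131202  0.1169338   1.448261    0.          1.57639785 -1.15789165] [-0.36168754  0.10050324  1.4662916   0.          1.57479781 -1.69089122]
```

View pics/top0c.png

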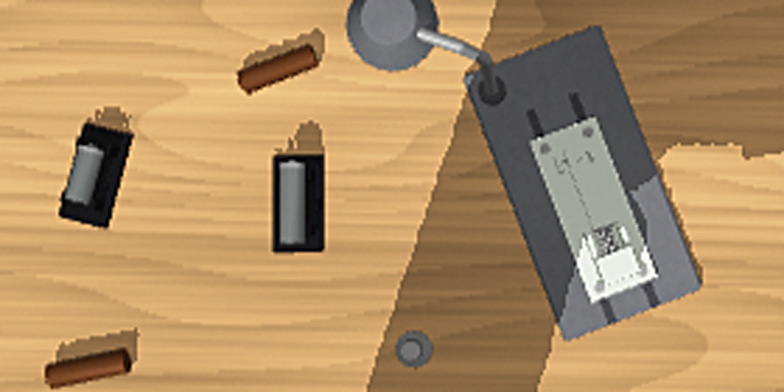

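View pics/wrist0.png

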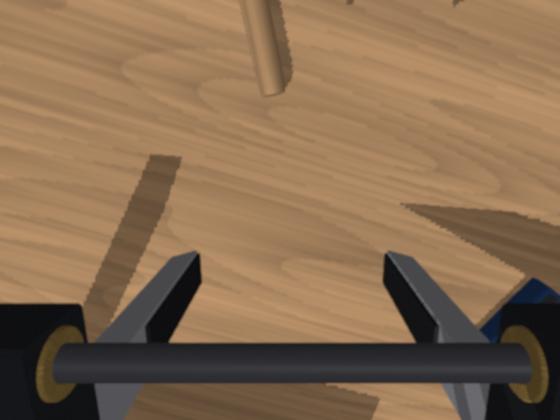

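The top crop shows the longer cell at (292,202), about 30 native pixels or 72 mm long. The shorter one is at (88,174), and the two brown sticks are at (278,68) and (88,367). The lamp is at roughly 22° yaw. Next I'll look at the lamp from the wrist camera, then the cell.

```bash
python3 - <<'E'
from h import *
bot.move_to([0.535,-0.138,0.17],[np.pi,0,0.38])
p=shot("wrist","w1")
for k in ["lamp","lamp_stem","tray_seat","tray_lip","tray_plate"]:
    r=models.place_of(k,p); print(k,[(round(x["p"],2),np.round(x["location"],4)) for x in r[:2]])
bot.move_to([0.43,-0.05,0.22],[np.pi,0,0.1])
bot.move_to([0.535,0.12,0.14],[np.pi,0,0.0])
p=shot("wrist","w2")
for k in ["cell_center","cell_nub","rest_a_mid"]:
    r=models.place_of(k,p); print(k,[(round(x["p"],2),np.round(x["location"],4)) for x in r[:2]])
print(monitor.read_t())
E
```

```text
lamp [(0.25, array([0.534 , 0.1188, 0.015 ]))]
lamp_stem [(0.92, array([ 0.6325, -0.0462,  0.0989]))]
tray_seat []
tray_lip []
tray_plate []
cell_center [(0.83, array([0.5346, 0.1169, 0.0324])), (0.64, array([0.6482, 0.141 , 0.011 ]))]
cell_nub [(0.87, array([0.5686, 0.1208, 0.0329])), (0.59, array([0.6381, 0.1753, 0.0134]))]
rest_a_mid [(0.65, array([0.5343, 0.117 , 0.0159]))]
5.3083
```

View pics/w1.png

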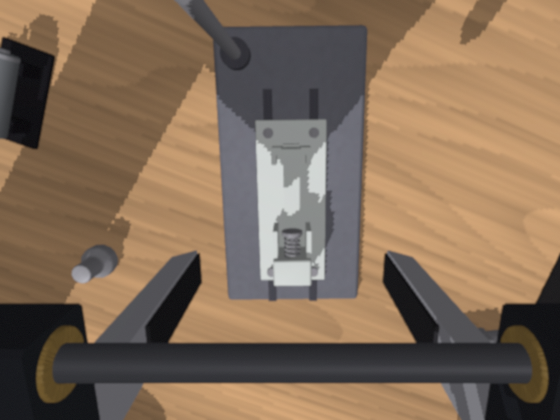

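View pics/w2.png

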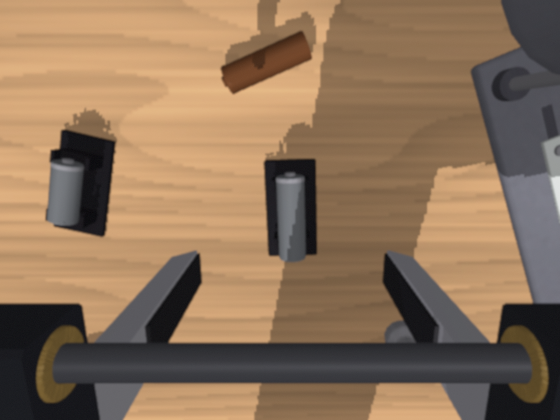

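w1 shows the lamp plate with corners near (215,28), (366,28), (358,298) and (229,298), the spring at (292,243) and the housing at (292,272). w2 shows the longer cell at (290,217) with its nub at (290,176), toward +x.

```bash
python3 - <<'E'
from h import *
crop("w1","w1c",205,375,20,310,2)
crop("w1","w1d",245,340,110,295,3.2)
crop("w2","w2c",250,330,150,270,5)
E
```

```text
(no output)
```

View pics/w1c.png

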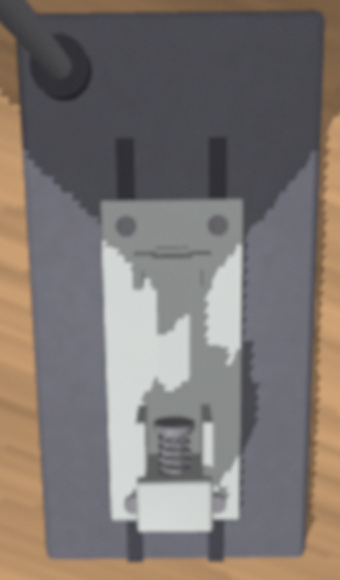

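View pics/w1d.png

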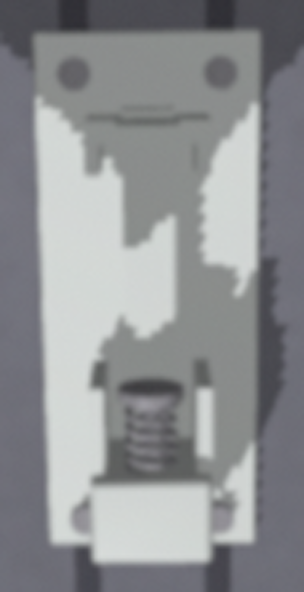

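View pics/w2c.png

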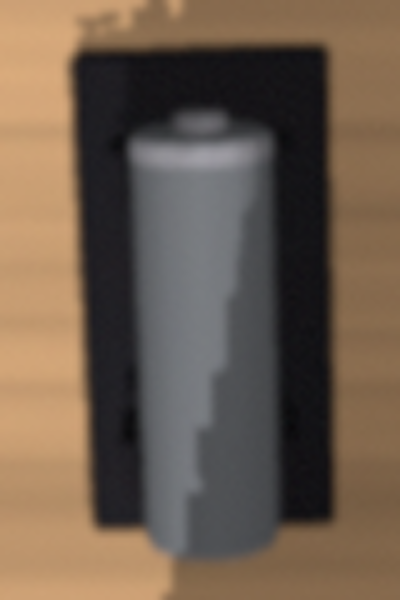

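```bash
cat > fit.py <<'E'
from h import *
from scipy.optimize import least_squares
p=dict(np.load("pics/w1.npz"))
c=np.array([[20,14],[323,12],[303,555],[48,557]])/2+[205,20]
L=np.array([[.138,.065],[.138,-.065],[-.112,-.065],[-.112,.065]])
W=np.array([px2w(p,u,v,.012)[:2] for u,v in c])
print(W, [np.linalg.norm(W[i]-W[(i+1)%4]) for i in range(4)])
def f(q):
    R=np.array([[np.cos(q[2]),-np.sin(q[2])],[np.sin(q[2]),np.cos(q[2])]])
    return ((L@R.T+q[:2])-W).ravel()
s=least_squares(f,[.54,-.13,.38]); print("lamp",s.x,np.round(s.fun*1e3,1))
x,y,a=s.x
def toL(P): 
    d=P[:2]-[x,y]; return np.round(1e3*np.array([np.cos(a)*d[0]+np.sin(a)*d[1],-np.sin(a)*d[0]+np.cos(a)*d[1]]),1)
d=lambda u,v:(245+u/3.2,110+v/3.2)
for n,u,v,z in [("plate top edge",150,384,.050),("house front top",152,480,.052),("house back top",152,562,.052),("hL",93,482,.052),("hR",210,482,.052),
  ("lip line a",148,108,.0575),("lip line b",148,120,.0575),("lip b lo",148,124,.0535),("tray L floor end",34,33,.030),("tray R",260,31,.030),("trayBL",50,543,.03),("trayBR",253,543,.03)]:
    print(n,toL(px2w(p,*d(u,v),z)))
E
python3 fit.py
python3 - <<'E'
from h import *
p=dict(np.load("pics/w2.npz"))
d=lambda u,v:(250+u/5,150+v/5)
for n,u,v,z in [("nub",201,118,.030),("shoulder L",128,150,.030),("shR",275,150,.03),("flatL",145,535,.03),("flatR",275,535,.03),("flat top mid",210,545,.036),
 ("base TL",75,58,.006),("TR",328,48,.006),("BR",330,522,.006),("BL",97,526,.006)]:
    print(n,np.round(px2w(p,*d(u,v),z),4))
E
```

```text
[[ 0.65005786 -0.02523468]
 [ 0.69712591 -0.14166375]
 [ 0.4690957  -0.23499233]
 [ 0.42120964 -0.11727012]] [np.float64(0.1255831550928061), np.float64(0.2463899304478784), np.float64(0.1270889200857725), np.float64(0.2466617739531736)]
lamp [ 0.54732581 -0.1346772   0.38539129] [ 0.7  2.7  2.5 -1.4 -1.1 -2.  -2.1  0.7]
plate top edge [-28.3   0.3]
house front top [-54.5  -0.1]
house back top [-78.2   0.1]
hL [-54.9  15.7]
hR [-55.2 -15.5]
lip line a [43.5  0.3]
lip line b [40.6  0.3]
lip b lo [39.4  0.3]
tray L floor end [61.3 29.8]
tray R [ 61.3 -29. ]
trayBL [-82.3  29.8]
trayBR [-82.7 -29.3]
nub [0.5693 0.1199 0.03  ]
shoulder L [0.5643 0.1313 0.03  ]
shR [0.5642 0.1083 0.03  ]
flatL [0.5    0.1293 0.03  ]
flatR [0.5    0.1077 0.03  ]
flat top mid [0.5005 0.1185 0.036 ]
base TL [0.5761 0.1411 0.006 ]
TR [0.5777 0.0986 0.006 ]
BR [0.4934 0.097  0.006 ]
BL [0.4927 0.1387 0.006 ]
```

The cell centre is about (0.5346, 0.1191) at yaw 0.024, with the nub toward +x. Its length, height and rest all agree with the description. Grasping it now.

```bash
python3 - <<'E'
from h import *
o=[np.pi,0,0.024]
bot.move_to([0.5346,0.1191,0.07],o)
print(bot.servo_line([0.5346,0.1191,0.0115],max_speed=0.06,f_stop=8))
print(monitor.read_tcp_pos(), monitor.read_wrist_force(), monitor.read_grip_width())
close_gripper(45)
print(monitor.read_grip_width(), monitor.read_wrist_force())
bot.servo_line([0.5346,0.1191,0.13],max_speed=0.1)
print(monitor.read_grip_width(), monitor.read_wrist_force(), monitor.read_t())
# reach checks
for th in (0,.3,.5): print(ik([0.53,-0.14,0.06],[np.pi,-th,.385]))
p=shot("wrist","w3"); crop("w3","w3c",180,400,120,320,3)
E
```

```text
False
[0.53509055 0.11917123 0.0120373 ] [-0.08783047  0.03335243 -0.11748341] 0.09412376372852788
0.02090860185722337 [-0.38111     0.61274107 -0.14977949]
0.020899268901657733 [-0.53649267 -0.20321959 -0.6930466 ] 9.275
[-3.61687544e-01  1.57260207e-01  1.58694205e+00 -4.44089210e-16
  1.39739040e+00  8.24108783e-01]
[-5.11921215e-01 -2.70722898e-04  1.78952507e+00  2.53139419e-01
  1.17334229e+00  5.96461978e-01]
[-0.63065797 -0.07043792  1.91654301  0.48355979  1.0681614   0.36743379]
```

View pics/w3c.png

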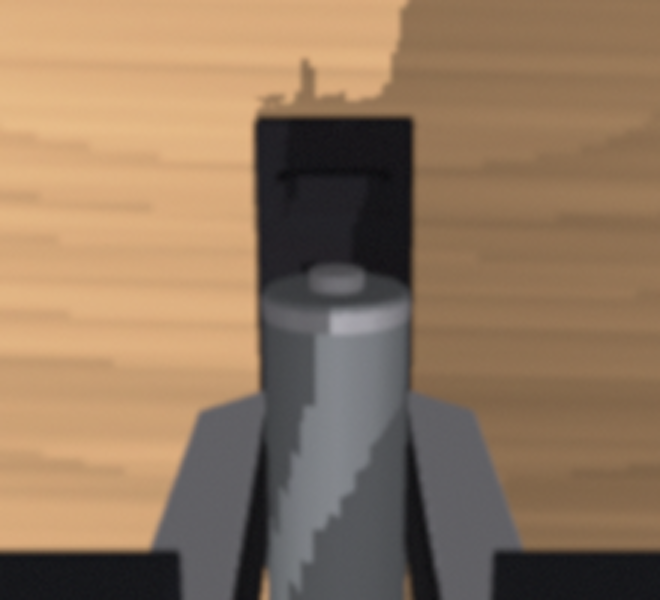

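```bash
cat >> h.py <<'E'
LX,LY,LA=0.5473,-0.1347,0.385
OFF=0.0   # cell centre along tool x from grasp axis
ZG=0.0185 # cell axis above TCP along tool
def cellpose(cx,cy,cz,th,yaw=None):
    """lamp-frame cell centre -> TCP pos, euler"""
    yaw=LA if yaw is None else yaw
    c,s=np.cos(LA),np.sin(LA)
    P=np.array([LX+c*cx-s*cy,LY+s*cx+c*cy,cz]); R=Ro.from_euler('xyz',[np.pi,-th,yaw]).as_matrix()
    return P-R@np.array([OFF,0,-ZG]),[np.pi,-th,yaw]
def cellnow():
    R=Ro.from_euler('xyz',monitor.read_eef_rot()).as_matrix(); P=np.array(monitor.read_tcp_pos())+R@np.array([OFF,0,-ZG])
    d=P-[LX,LY,0];c,s=np.cos(LA),np.sin(LA)
    return np.array([c*d[0]+s*d[1],-s*d[0]+c*d[1],d[2]])
def toL(P):
    d=np.array(P)-[LX,LY,0];c,s=np.cos(LA),np.sin(LA)
    return np.array([c*d[0]+s*d[1],-s*d[0]+c*d[1],d[2]])
E
python3 - <<'E'
from h import *
p=dict(np.load("pics/w3.npz"))
T=monitor.read_tcp_pos(); print(T)
# nub button front edge and shoulder
for n,u,v,dz in [("nub end centre",336,272,0),("nub top",336,266,.004),("shoulder L",262,300,0),("shR",410,300,0),("shoulder top",336,276+30,.011)]:
    w=px2w(p,180+u/3,120+v/3,T[2]+.0185+dz); print(n,np.round((w-T)*1e3,1))
th=np.radians(29)
for c in [(10,0,110),(10,0,66),(-6.5,0,58)]:
    q=cellpose(*(np.array(c)/1e3),th); print(q[0],ik(*q))
E
```

```text
[0.5340192  0.11904605 0.1289119 ]
nub end centre [35.2  0.6 18.5]
nub top [37.   0.6 22.5]
shoulder L [30.6 11.6 18.5]
shR [ 31.1 -10.6  18.5]
shoulder top [32.9  0.5 29.5]
[ 0.56488042 -0.12757603  0.09381954] [-0.56539606 -0.04956588  1.82583672  0.45873343  1.09913079  0.46424204]
[ 0.56488042 -0.12757603  0.04981954] [-5.65396059e-01 -1.25982126e-03  1.87474831e+00  4.83731014e-01
  1.01248811e+00  4.13543773e-01]
[ 0.54958824 -0.13377275  0.04181954] [-0.5961758  -0.01614066  1.90748213  0.49573548  1.01051592  0.3731349 ]
```

```bash
python3 - <<'E'
from h import *
th=np.radians(29)
bot.move_to([0.44,0.02,0.18],[np.pi,0,0.2])
bot.move_to(*cellpose(.012,0,.100,th))
print(cellnow()*1e3,monitor.read_grip_width(),monitor.read_t(),monitor.read_wrist_force())
p=shot("wrist","w4"); crop("w4","w4c",200,400,100,300,3)
p=shot("scene","s4"); crop("s4","s4c",220,370,130,290,5)
E
```

```text
[12.70590174  0.80539374 99.47558067] 0.020858231085503075 10.825 [-0.25573629  0.49989231 -0.78655946]
```

View pics/w4.png

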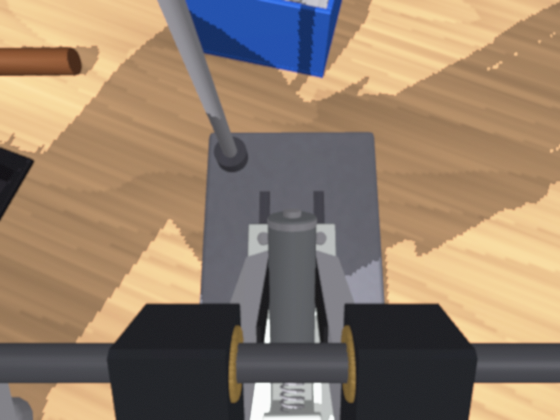

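View pics/s4c.png

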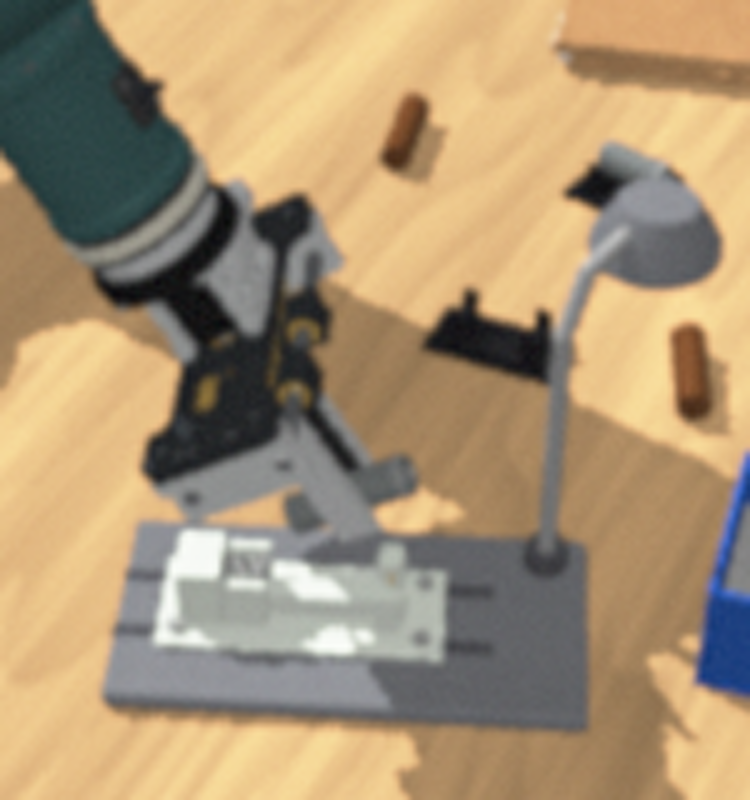

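```bash
python3 - <<'E'
from h import *
print("cell now",cellnow()*1e3, monitor.read_eef_rot())
p=dict(np.load("pics/w4.npz"))
for n,u,v,z in [("far L",210,134,.012),("far R",374,132,.012),("trayL",248,226,.03),("trayR",336,225,.03),("edgeL",203,290,.012),("edgeR",382,290,.012)]:
    print(n,np.round(toL(px2w(p,u,v,z))*1e3,1))
q=cellnow();ax=np.array([np.cos(np.radians(29)),0,np.sin(np.radians(29))])
nub=q+.035*ax; w=[LX+np.cos(LA)*nub[0]-np.sin(LA)*nub[1],LY+np.sin(LA)*nub[0]+np.cos(LA)*nub[1],nub[2]]
print("pred nub px",w2px(p,w))
crop("w4","w4n",190,390,120,300,4)
E
```

```text
cell now [ 13.3366051    0.95114539 100.78516257] [ 3.14134585 -0.50665984  0.38761459]
far L [134.7  64.4  12. ]
far R [136.4 -63.5  12. ]
trayL [56.9 30.3 30. ]
trayR [ 57.6 -29.6  30. ]
edgeL [15.1 62.7 12. ]
edgeR [ 15.1 -62.6  12. ]
pred nub px [290.43211702 209.84326738]
```

View pics/w4n.png

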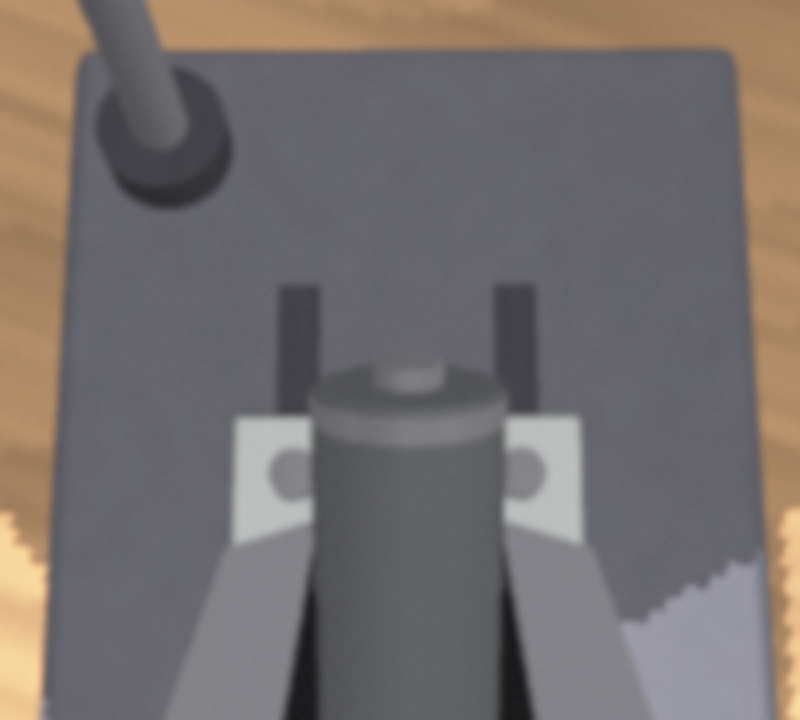

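The wrist picture shows the cell's mid-column at about 292 and the tray edges and slots centred at about 292, so it is laterally aligned. Now I'll approach and feel for the spring plate.

```bash
python3 - <<'E'
from h import *
th=np.radians(29)
def go(c,th=th,v=.05,f=None):
    P,o=cellpose(*(np.array(c)/1e3),th); return bot.servo_line(list(P),max_speed=v,frame=o,f_stop=f)
print(go((12,0,68),v=.08,f=6)); bot.hold(.2)
a=np.array([cellnow()*1e3 for _ in range(4)]);print(a.round(2)); print(monitor.read_wrist_force())
f0=np.array(monitor.read_wrist_force())
st=go((-12,0,55.7),v=.02,f=2.0)
b=np.mean([cellnow()*1e3 for _ in range(4)],axis=0)
print(st,b.round(2),np.array(monitor.read_wrist_force())-f0,monitor.read_t(),monitor.read_grip_width())
p=shot("wrist","w5");p=shot("scene","s5"); crop("s5","s5c",220,370,130,290,5)
E
```

```text
False
[[12.22 -0.44 68.64]
 [12.22 -0.44 68.64]
 [12.22 -0.44 68.64]
 [12.22 -0.44 68.64]]
[ 0.36280684 -0.57007013 -1.44283811]
True [ 0.57 -0.   62.04] [3.16497186 1.71774648 2.23989554] 12.4417 0.021224627356909463
```

View pics/w5.png

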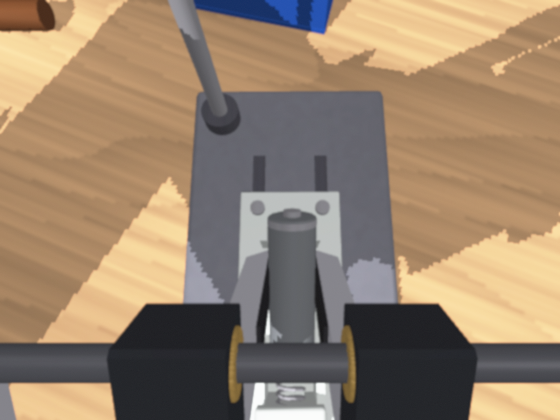

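View pics/s5c.png

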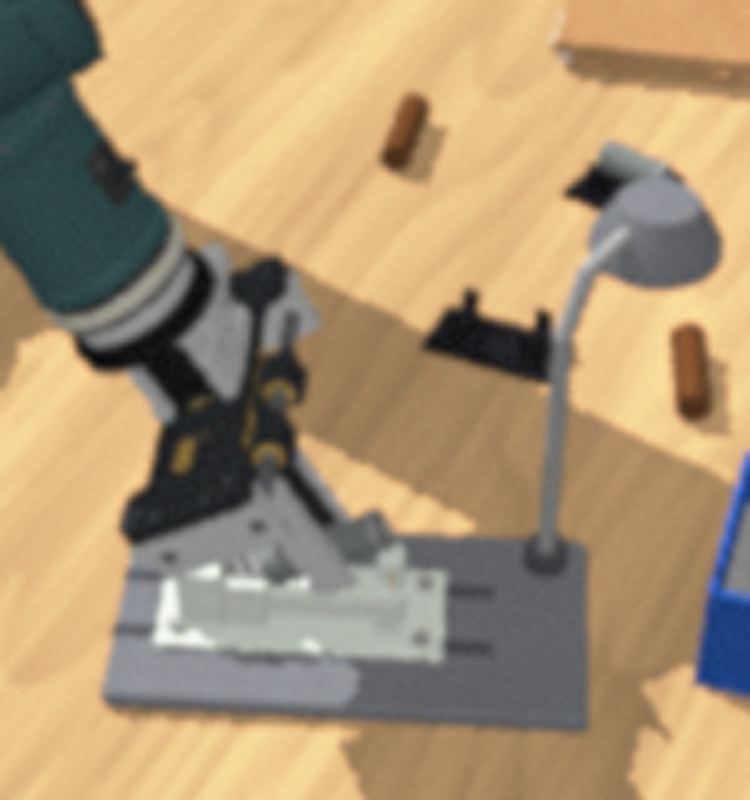

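Contact is at cell x = 0.57 mm in the lamp frame, against 0.3 predicted from the picture. So the plate is at -32.5, the seat at -2.5 and the lip edge at +26.5. Next I'll press in to about 14 mm.

```bash
cat >> h.py <<'E'
def go(c,thd,v=.05,f=None):
    P,o=cellpose(*(np.array(c)/1e3),np.radians(thd)); return bot.servo_line(list(P),max_speed=v,frame=o,f_stop=f)
def lf():
    f=np.array(monitor.read_wrist_force()); c,s=np.cos(LA),np.sin(LA); return np.round([c*f[0]+s*f[1],-s*f[0]+c*f[1],f[2]],1)
E
python3 - <<'E'
from h import *
print(lf())
for c in [(-4,0,60.3),(-8,0,58.7),(-10.8,0,58.0)]:
    print(go(c,29,.03,15)); bot.hold(.1); print((cellnow()*1e3).round(2),lf(),monitor.read_eef_rot()[1],monitor.read_grip_width())
p=shot("wrist","w6");p=shot("scene","s6"); crop("s6","s6c",220,370,130,290,5)
print(monitor.read_t())
E
```

```text
[ 3.4 -0.8  1.1]
False
[-3.16 -0.16 61.33] [4.8 0.8 4.5] -0.50834491330661 0.020930473127142333
False
[-6.25 -0.38 60.81] [6.3 1.3 5.7] -0.5106143891652066 0.02078773312173648
False
[-8.52 -0.46 60.68] [7.6 2.  7.1] -0.5119135506232304 0.021370451211516553
13.7667
```

View pics/w6.png

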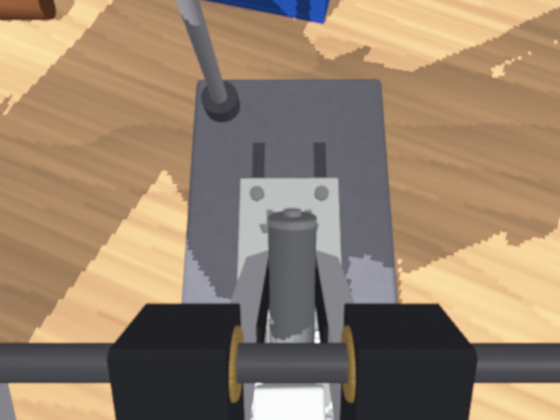

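```bash
cat >> h.py <<'E'
import json,os
def track(c,thd,v=.03,n=2,f=12):
    c=np.array(c,float)
    corr=np.array(json.load(open("corr.json"))) if os.path.exists("corr.json") else np.zeros(4)
    for i in range(n):
        st=go(c+corr[:3],thd+corr[3],v,f); bot.hold(.08)
        m=cellnow()*1e3; e=c-m; et=thd-np.degrees(-monitor.read_eef_rot()[1])
        print(thd,"pos",m.round(2),"err",e.round(2),round(et,2),"F",lf(),"stop" if st else "")
        if st: return True
        if abs(e).max()<.35: break
        corr=np.clip(corr+.8*np.append(e,et),-6,6)
    json.dump(list(corr),open("corr.json","w")); return False
E
python3 - <<'E'
from h import *
json.dump([-2,.3,-2.3,0],open("corr.json","w"))
track((-9.8,0,59),29,n=2)
track((-10.8,0,58.3),29,n=3)
print(monitor.read_t(),monitor.read_grip_width(),monitor.read_moment())
p=shot("wrist","w7");p=shot("scene","s7"); crop("s7","s7c",220,370,130,290,5)
E
```

```text
29 pos [-9.04 -0.62 60.13] err [-0.76  0.62 -1.13] -0.4 F [8.1 2.2 7.8] 
29 pos [-9.32 -0.58 59.75] err [-0.48  0.58 -0.75] -0.13 F [7.8 2.2 9.9] 
29 pos [-10.45  -0.69  58.86] err [-0.35  0.69 -0.56] -0.07 F [8.1 0.7 9.3] 
29 pos [-10.58  -0.67  58.78] err [-0.22  0.67 -0.48] -0.04 F [ 9.4  1.  10.3] 
29 pos [-10.58  -0.59  58.73] err [-0.22  0.59 -0.43] -0.04 F [ 8.9 -0.6  9.4] 
15.4333 0.0207028889418826 [ 0.62127568 -1.65015836 -0.06180047]
```

View pics/w7.png

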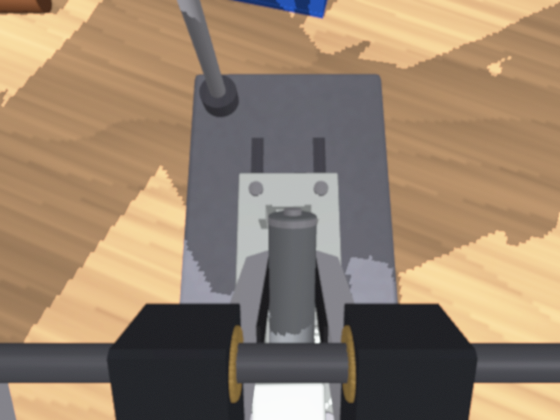

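View pics/s7c.png

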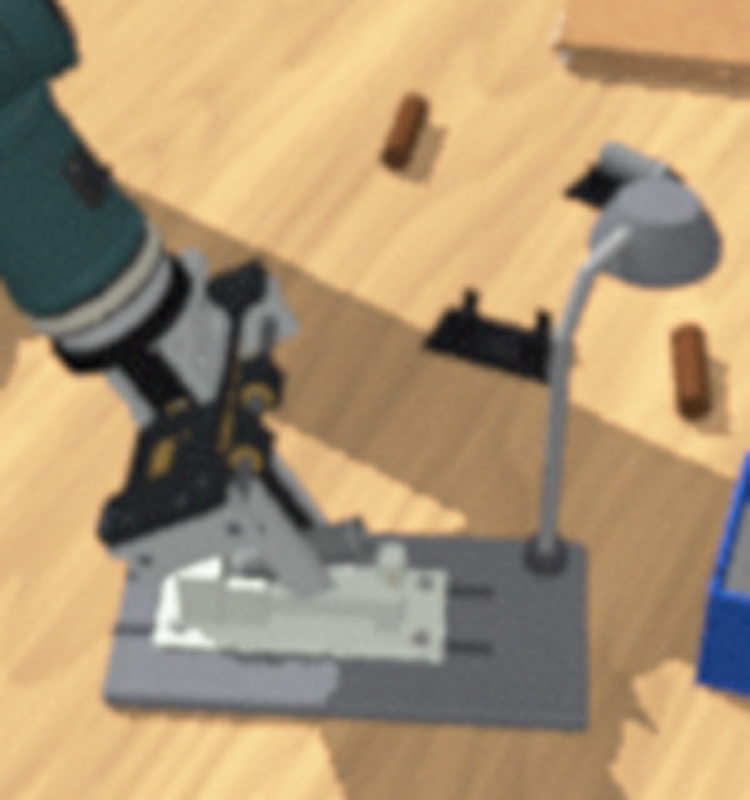

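```bash
python3 - <<'E'
from h import *
for n in ["w4","w5","w6","w7"]:
    crop(n,n+"t",180,400,60,300,3)
p=dict(np.load("pics/w7.npz"))
for u,v,z in [(257,140,.012),(320,140,.012),(238.5,175,.03),(338,175,.03),(256,188,.03),(321,188,.03),(183.5,290,.012),(395,290,.012),(195,78,.012),(380,77,.012)]:
    print((u,v),(toL(px2w(p,u,v,z))*1e3).round(1))
print(monitor.read_eef_rot(),(cellnow()*1e3).round(2))
E
```

```text
(257, 140) [86.5 21.2 12. ]
(320, 140) [ 86.5 -20.2  12. ]
(238.5, 175) [55.1 30.  30. ]
(338, 175) [ 55.1 -28.7  30. ]
(256, 188) [47.  19.5 30. ]
(321, 188) [ 47.  -18.5  30. ]
(183.5, 290) [-10.3  62.7  12. ]
(395, 290) [-10.6 -62.6  12. ]
(195, 78) [132.9  64.7  12. ]
(380, 77) [133.9 -62.6  12. ]
[ 3.13406546 -0.50676912  0.38653215] [-10.59  -0.58  58.73]
```

View pics/w7t.png

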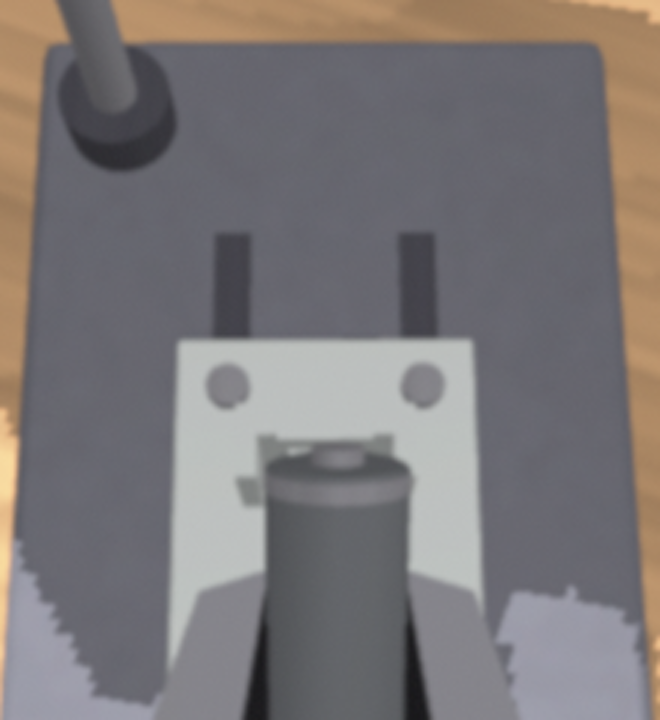

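```bash
python3 - <<'E'
from h import *
p=dict(np.load("pics/w7.npz"))
for u,v,z in [(258,437,.04),(393,437,.04),(178,340,.03),(474,340,.03)]:
    print((u,v),(toL(px2w(p,180+u/3,60+v/3,z))*1e3).round(1))
R=Ro.from_euler('xyz',monitor.read_eef_rot()).as_matrix(); T=np.array(monitor.read_tcp_pos())
n=T+R@np.array([.035,0,-.0185]); print("nub pred",w2px(p,n),"obs",(180+338/3,60+450/3), toL(n)*1e3)
# lateral of observed nub on plane at nub height
print(toL(px2w(p,180+338/3,60+450/3,n[2]))*1e3)
E
```

```text
(258, 437) [33.4 12.9 40. ]
(393, 437) [ 33.4 -11.8  40. ]
(178, 340) [56.2 29.5 30. ]
(474, 340) [ 56.2 -28.7  30. ]
nub pred [290.7366004  212.00059505] obs (292.6666666666667, 210.0) [20.01499826 -0.53118608 75.71656078]
[20.94215547 -1.39657451 75.71656078]
```

```bash
python3 - <<'E'
from h import *
print(json.load(open("corr.json")))
track((-10.8,0.6,58.5),29,n=3)
print(json.load(open("corr.json")),monitor.read_eef_rot(),monitor.read_t())
p=shot("wrist","w8"); crop("w8","w8t",180,400,60,300,3)
E
```

```text
[-3.6266782870858063, 2.8219368543385404, -4.982849012733203, -0.540589197701513]
29 pos [-10.73  -0.31  58.81] err [-0.07  0.91 -0.31] -0.02 F [ 9.6 -1.5  9.9] 
29 pos [-10.69  -0.22  58.87] err [-0.11  0.82 -0.37] -0.02 F [ 8.7 -3.5  9.9] 
29 pos [-10.77   0.15  58.66] err [-0.03  0.45 -0.16] -0.01 F [ 9.2 -4.   9.2] 
[-3.7909337100889346, 4.575223303779534, -5.661271371073399, -0.583564327266029] [ 3.12974042 -0.50631973  0.38741891] 16.5333
```

View pics/w8t.png

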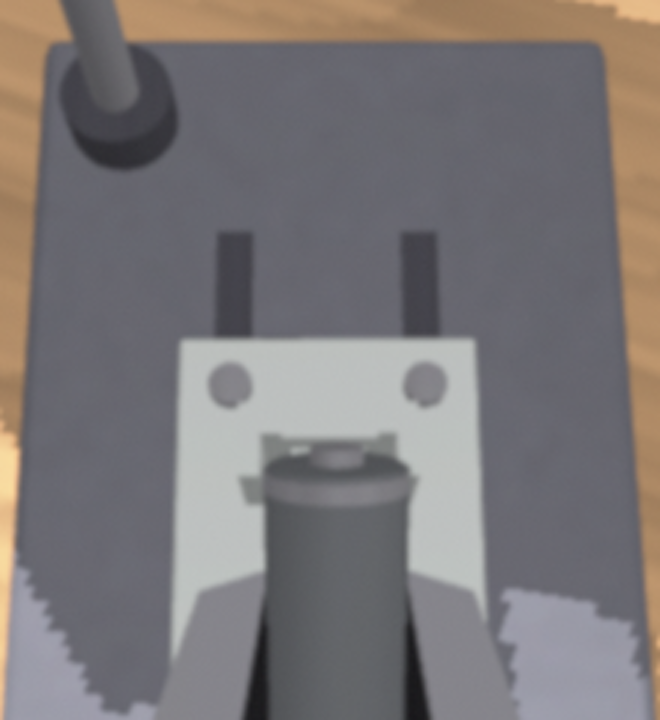

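```bash
cat > roll.py <<'E'
from h import *
import sys
def roll(angs,cx=-10.8,base=31.6,ky=0.3):
    for a in angs:
        t=np.radians(a)
        tgt=np.array([cx,0.2,base+35*np.sin(t)+11*np.cos(t)])
        corr=np.array(json.load(open("corr.json")))
        for i in range(2):
            st=go(tgt+corr[:3],a+corr[3],.03,12); bot.hold(.06)
            m=cellnow()*1e3; e=tgt-m; et=a-np.degrees(-monitor.read_eef_rot()[1]); f=lf()
            print(a,"pos",m.round(2),"err",e.round(2),round(et,2),"F",f,"STOP" if st else "")
            if st or abs(f[1])>8 or abs(f[2])>22: json.dump(list(corr),open("corr.json","w")); return False
            corr=np.clip(corr+np.array([.8,ky,.8,.8])*np.append(e,et),-6.5,6.5)
            if abs(e[[0,2]]).max()<.5: break
        json.dump(list(corr),open("corr.json","w"))
    return True
E
python3 - <<'E'
from roll import *
c=json.load(open("corr.json")); c[1]=3.5; json.dump(c,open("corr.json","w"))
print(roll([26,23,20]),monitor.read_t(),monitor.read_grip_width(),monitor.read_eef_rot())
p=shot("wrist","w9"); crop("w9","w9t",180,400,60,300,3)
E
```

```text
26 pos [-11.18   1.18  54.98] err [ 0.38 -0.98  1.85] 0.12 F [ 9.7 -1.6  5.3] 
26 pos [-11.55   1.25  55.59] err [ 0.75 -1.05  1.24] 0.09 F [ 9.5 -0.8  4.9] 
23 pos [-10.93   1.46  54.52] err [ 0.13 -1.26  0.88] 0.06 F [ 7.6 -1.1  3. ] 
23 pos [-11.24   1.41  54.79] err [ 0.44 -1.21  0.61] 0.04 F [ 9.9 -0.6  2.3] 
20 pos [-10.65   1.15  53.53] err [-0.15 -0.95  0.38] 0.02 F [ 8.6 -0.8  1.7] 
True 18.125 0.02077425448699132 [ 3.1380919  -0.34875739  0.38574368]
```

View pics/w9t.png

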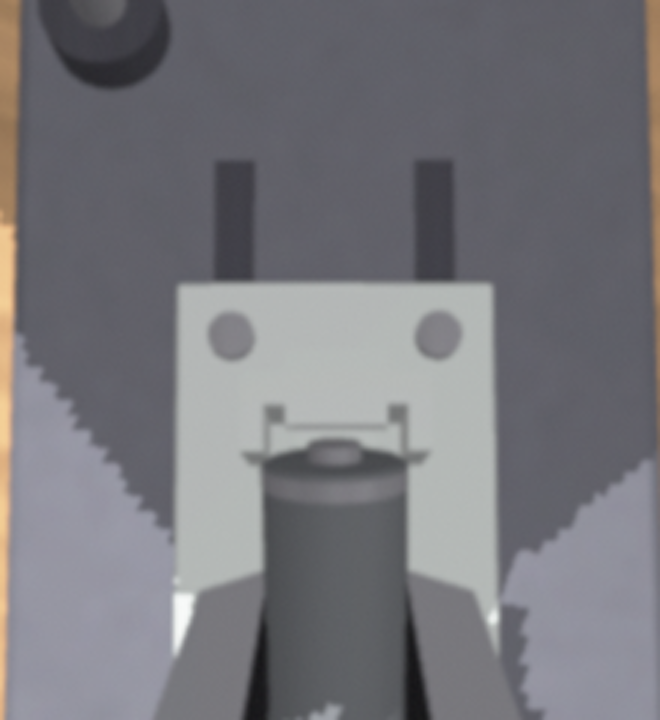

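The wrist view at 20° shows the nub at column 335 with the cheeks and tray centred on 336, so the cell is centred. Continuing the roll.

```bash
sed -i 's/\[cx,0.2,/[cx,1.1,/' roll.py; python3 - <<'E'
from roll import *
print(roll([17,14,11]),monitor.read_t(),monitor.read_grip_width(),monitor.read_eef_rot())
p=shot("wrist","w10"); crop("w10","w10t",180,400,60,300,3)
p=shot("scene","s10"); crop("s10","s10c",220,370,130,290,5)
E
```

```text
17 pos [-10.68   1.35  52.16] err [-0.12 -0.25  0.19] -0.01 F [ 9.1 -1.6  0.4] 
14 pos [-10.73   1.33  50.41] err [-0.07 -0.23  0.33] -0.0 F [10.5 -2.8 -0.4] 
11 pos [-10.78   1.31  48.69] err [-0.02 -0.21  0.39] 0.0 F [ 9.5 -2.2 -0.3] 
True 19.1 0.020931101567998118 [ 3.13743717 -0.19197786  0.38579854]
```

View pics/w10t.png

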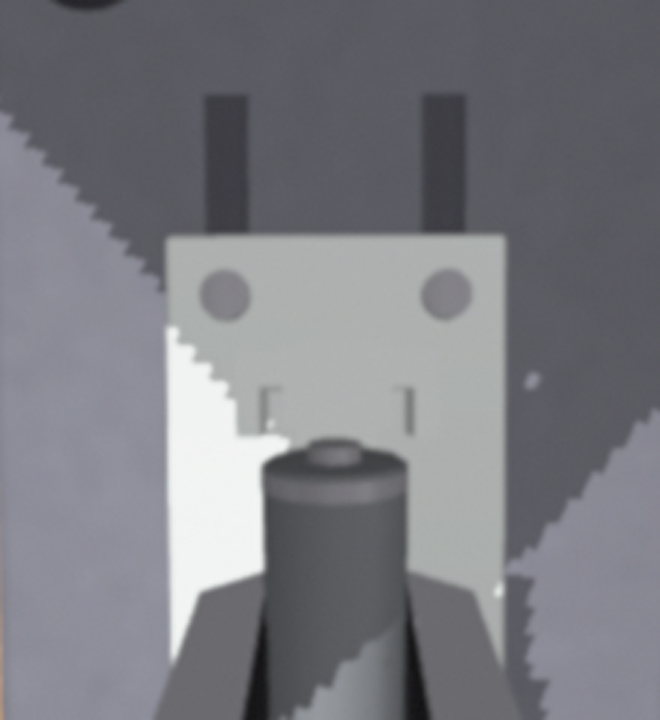

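View pics/s10c.png

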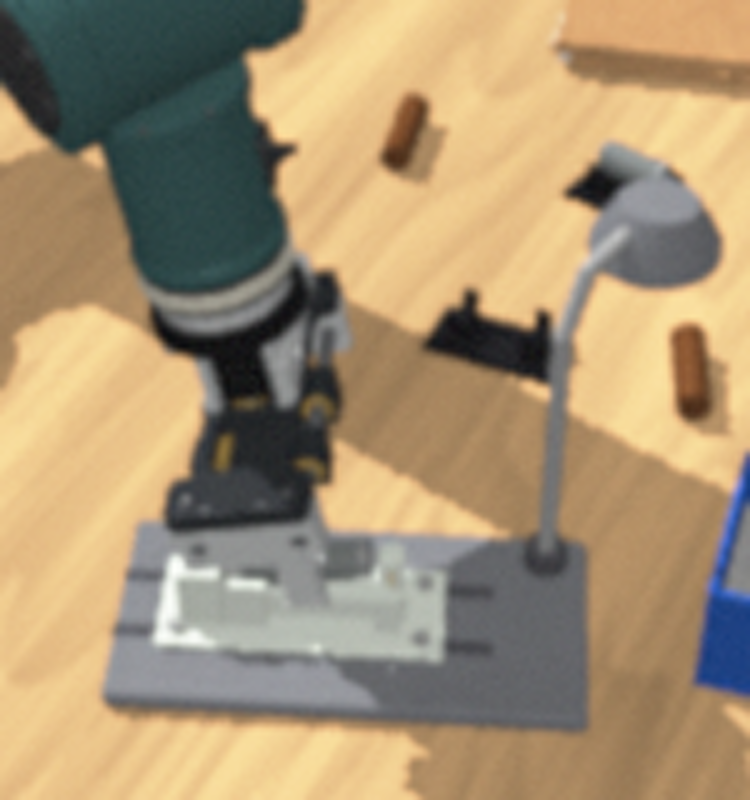

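```bash
python3 - <<'E'
from roll import *
print(roll([8,5]),monitor.read_t())
print(roll([2,0],base=31.0),monitor.read_t(),monitor.read_grip_width(),monitor.read_eef_rot())
p=shot("wrist","w11"); crop("w11","w11t",180,400,60,300,3)
p=shot("scene","s11"); crop("s11","s11c",240,330,210,280,8)
E
```

```text
8 pos [-10.78   1.35  46.97] err [-0.02 -0.25  0.4 ] 0.0 F [ 9.  -2.8 -1.3] 
5 pos [-10.81   1.31  45.21] err [ 0.01 -0.21  0.4 ] 0.0 F [ 9.9 -3.4 -1.6] 
True 19.8167
2 pos [-10.58   1.28  43.29] err [-0.22 -0.18 -0.08] -0.03 F [ 9.3 -1.6 -0.6] 
0 pos [-10.51   1.25  42.37] err [-0.29 -0.15 -0.37] -0.05 F [ 8.7 -1.1  0.8] 
True 20.4333 0.02098929898138043 [ 3.13777545e+00 -9.59781118e-04  3.85683089e-01]
```

View pics/w11t.png

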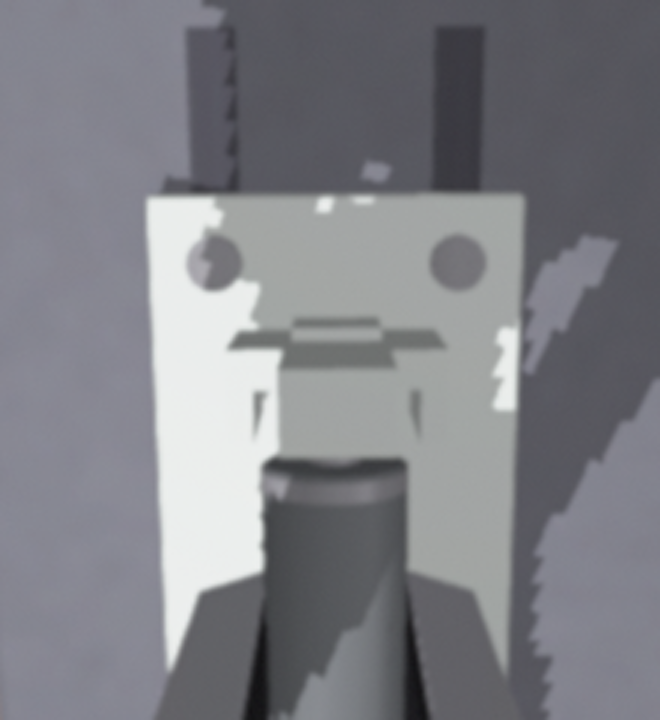

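View pics/s11c.png

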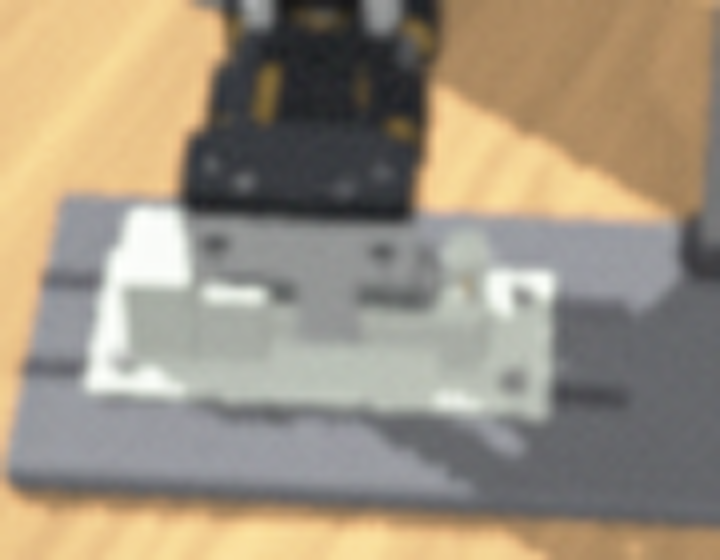

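The lip now covers the nub in the wrist view: its inner edge is at row 460 across columns 278–400, and the cell is level. Next I'll lower to the floor, ease forward to the wall and release.

```bash
python3 - <<'E'
from h import *
def st(tgt,f=10):
    corr=np.array(json.load(open("corr.json")))
    s=go(np.array(tgt)+corr[:3],corr[3],.03,f); bot.hold(.06)
    m=cellnow()*1e3; e=np.array(tgt)-m; print(m.round(2),e.round(2),lf(),s)
    corr[:3]+=np.clip(np.array([.7,.3,.5])*e,-1,1); json.dump(list(corr),open("corr.json","w")); return s
st((-10.5,1.2,41.6))
for x in (-8.5,-6.5,-4.5,-3.2): 
    if st((x,1.1,41.4)): break
print(monitor.read_t())
p=shot("wrist","w12"); crop("w12","w12t",180,400,60,300,3)
E
```

```text
[-10.4    1.25  42.09] [-0.1  -0.05 -0.49] [ 8.1 -0.1  2.1] False
[-8.68  1.21 41.83] [ 0.18 -0.11 -0.43] [ 7.8 -0.4  2.8] False
[-6.73  1.2  41.75] [ 0.23 -0.1  -0.35] [8.  0.  4.3] False
[-4.89  1.19 41.6 ] [ 0.39 -0.09 -0.2 ] [7.1 0.4 3.8] False
[-3.77  1.19 41.45] [ 0.57 -0.09 -0.05] [ 6.1 -0.6  4.2] False
22.075
```

View pics/w12t.png

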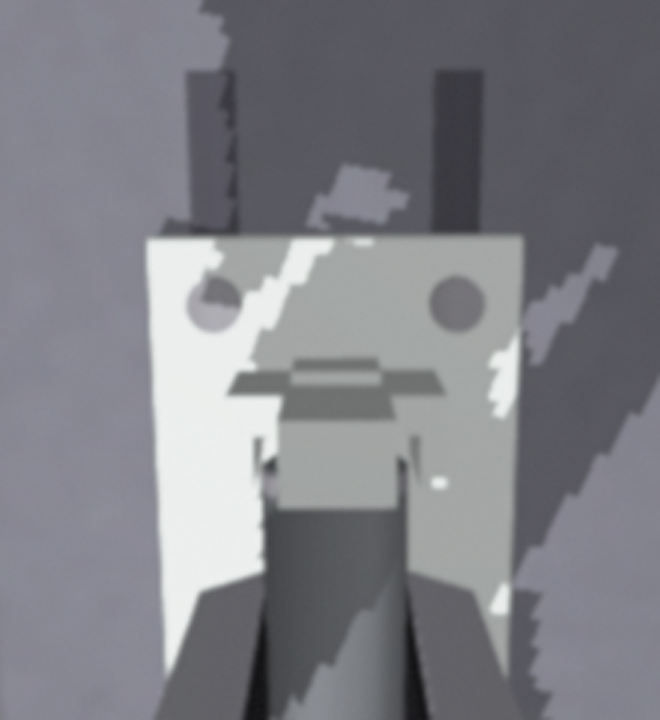

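The shoulder is under the lip, whose front edge is at row 510. Releasing now.

```bash
python3 - <<'E'
from h import *
corr=np.array(json.load(open("corr.json"))); corr[2]+=.8; corr[0]+=.6
go(np.array([-2.8,1.1,41.4])+corr[:3],corr[3],.03,10); print((cellnow()*1e3).round(2),lf())
close_gripper(5); bot.hold(.3); print((cellnow()*1e3).round(2),lf())
gripper_open(); bot.hold(.2)
print(monitor.read_grip_width(),lf())
P=np.array(monitor.read_tcp_pos()); 
bot.servo_line(list(P+[0,0,.10]),max_speed=.1)
p=shot("wrist","w13"); crop("w13","w13t",180,400,60,300,3); print(monitor.read_t())
E
```

```text
[-2.89  1.24 41.51] [5.5 0.  2.9]
[-3.85  1.34 41.21] [ 3.9 -2.8  1.8]
0.09401643066618451 [0.3 1.2 0.1]
25.475
```

View pics/w13t.png

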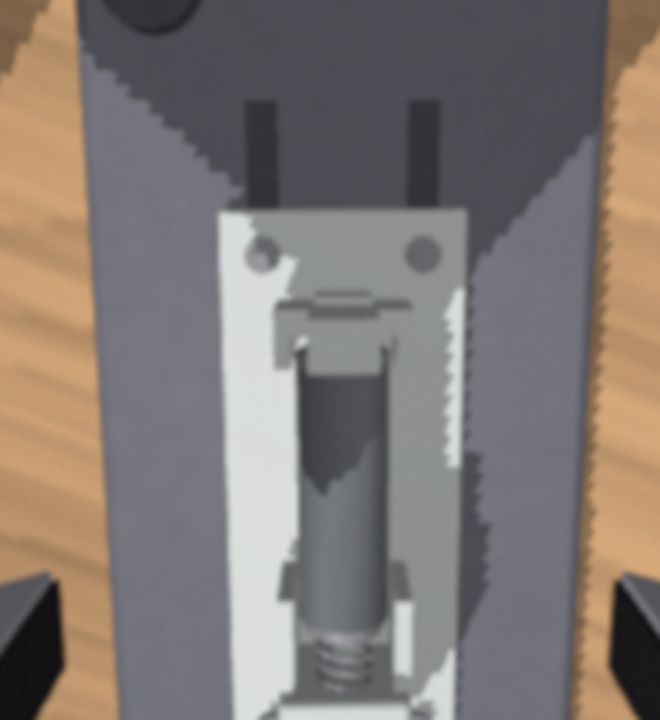

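```bash
python3 - <<'E'
from h import *
p=dict(np.load("pics/w13.npz"))
for n,u,v,z in [("flat end top",343,633,.049),("house front",343,702,.052),("lip edge",343,376,.0575),("cell L",297,450,.041),("cell R",388,450,.041),("cellL2",302,600,.041),("cellR2",387,600,.041),("tray L",222,400,.03),("tray R",465,400,.03)]:
    print(n,(toL(px2w(p,180+u/3,60+v/3,z))*1e3).round(1))
P=np.array(monitor.read_tcp_pos())
bot.move_to([0.44,-0.16,0.25],[np.pi,0,0.2])
p=shot("top","t14"); crop("t14","t14c",230,350,130,260,5); p=shot("scene","s14"); crop("s14","s14c",230,350,225,285,6)
for k in ["cell_center","cell_nub","short_center","tray_plate"]:
    r=models.place_of(k,p); print(k,[(round(x["p"],2),(toL(x["location"])*1e3).round(1)) for x in r[:3]])
print(monitor.read_t())
E
```

```text
flat end top [-37.8   0.6  49. ]
house front [-54.7   0.6  52. ]
lip edge [27.   0.7 57.5]
cell L [ 6.1 11.6 41. ]
cell R [  6.1 -10.2  41. ]
cellL2 [-32.4  10.7  41. ]
cellR2 [-32.4 -10.4  41. ]
tray L [16.1 30.4 30. ]
tray R [ 16.1 -29.6  30. ]
cell_center [(0.77, array([-0.1,  3.3, 36.3])), (0.6, array([198.5, 215.8,  11.1])), (0.55, array([ 13.1, 456.8,  15.5]))]
cell_nub [(0.76, array([31.1, -1. , 39.9])), (0.56, array([ 22.3, 490.6,  11.9])), (0.45, array([201.7, 247.9,  10.9]))]
short_center [(0.54, array([168.7, 396.6,  28.2])), (0.51, array([-28.9,   3. ,  39.9]))]
tray_plate [(0.61, array([-27. ,   5.6,  42.5]))]
26.475
```

View pics/s14c.png

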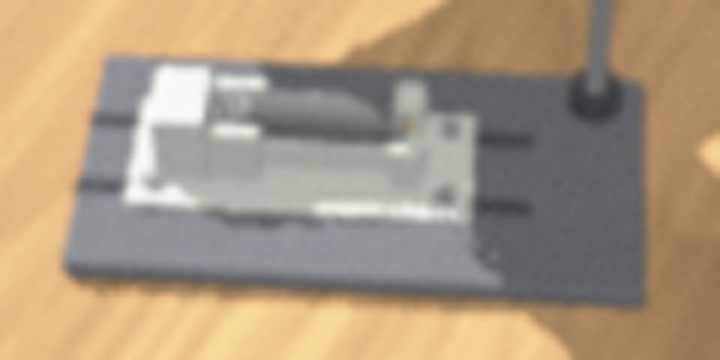

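View pics/t14.png

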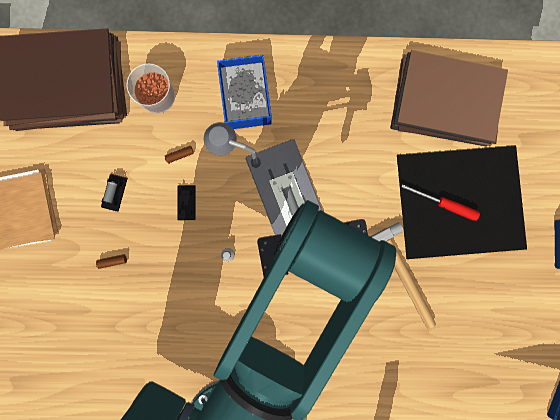

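The cell lies level in the tray. Its flat end is at lamp x ≈ -37.8, so the spring is in about 5.3 mm, and the cell is centred between the cheeks. The robot is clear, and the shorter cell (113,192), die (228,255), hammer and awl are where they were. Handing in.

```bash
python3 -c "
from h import *
print(lf()); job.close_job()"
```

```text
[ 0.8  0.6 -0.5]
the job is handed in; nothing more can be done
```

The longer cell is seated in the lamp's tray and the job is handed in, at about 26.5 s of the 72 s allowed; no verdict was reported.

I gripped the cell in its rest and tilted it 29° with the flat end low. I felt the spring plate within about 0.5 mm of where the picture put it, then pushed it in an estimated 13–15 mm. I rolled the cell level past the lip, eased it forward to the wall and let go.

**Last checks:**
- **Seating:** the wrist picture shows the nub end under the lip. The flat end is at lamp x ≈ -37.8, so the spring is in about 5.3 mm.
- **Alignment:** the cell's edges are symmetric about the tray's centre line to within about 0.5 mm.
- **Surroundings:** the shorter cell, die, hammer and awl look unmoved in the top view. The gripper is clear of the lamp.

**Checks that disagreed:**
- **Lateral offset:** partway through, the camera put the cell 1–2 mm off the tray's centre line. The arm's readings gave only about 0.6 mm. I followed the camera, and the next picture showed the cell centred.
- **Network estimate:** after release the network put the cell centre 3.3 mm off the centre line and 36 mm high. The required band is 38–44 mm, but the network is only good to about 4 mm. I relied on the direct pixel measurement and on the arm's reading just before release, which gave about 41.5 mm.

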